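# Free the shaft from a lever clamp of unknown thread and stand it in the beaker

## Task

The steel dispersing shaft is locked in the bench clamp, whose lever may have a right-hand or a left-hand thread: push the lever gently to find which way it gives, never forcing it against the way that does not, and swing it that way until the clamp is fully open, and leave it open. Then lift the shaft out and stand it in the tall steel beaker, working end down on the bottom, with the beaker left standing. Leave the other things on the bench where they are.

Things in the scene. Friction and masses are not known exactly. Their poses are not given: they have to be found in the camera images.
- lever (a joint): clamp lever's angle, rad, about its upright spindle; positive counter-clockwise from above; 0 (clamped) at the start. It turns one way only, unseen and different from run to run; the other way it yields under 0.1 rad, then stands firm. The free way takes 0.15 N m (3 N at 60 mm), up to a stop at 1.4 rad; fully open from 1.0 rad on. It stays where it is left.
- spindle (a point): point on the lever's upright axis, level with the lever bar, 90 mm above the bench; turns with the clamp, a grey casting fixed to the bench (foot 170 x 100 mm, block 45 mm high). x axis: level, towards the shaft, 65 mm away. At angle 0 the lever points along -x. Hub: radius 13 mm, 78 to 98 mm above the bench. Under the lever bar nothing is above 62 mm beyond 21 mm from the axis.
- lever_knob (a point): centre of the black ball (diameter 20 mm) at the end of the lever, 80 mm from the spindle's axis; moves with the lever. The lever is a round level steel bar, diameter 10 mm, its centre 90 mm above the bench, free between hub and ball.
- keeper_tip (a point): middle of the free end of the flat steel keeper, on its upper face, 60 mm above the bench, 56 mm from the spindle's axis. The keeper, 40 mm wide and 6 mm thick, is one piece with the lever and points the opposite way; at the start its end lies over the edge of the shaft's collar and holds it down. From 0.7 rad of lever angle on, either way, the collar is free.
- socket (a point): centre of the mouth of the clamp's socket, 45 mm above the bench: an upright hole, diameter 18 mm, in which the shaft's lower 40 mm stands.
- shaft_mid (a point): centre of the dispersing shaft, half-way up its 148 mm: a round steel bar, diameter 14 mm, 0.16 kg, z axis towards its top. Its only collar, diameter 34 mm, 8 mm thick, has its underside 40 mm above the bottom (working) end and rests on the clamp's block at the start. Above the collar the bar is plain, 100 mm long.
- shaft_tip (a point): centre of the shaft's bottom (working) end, 74 mm below shaft_mid along the shaft.
- beaker: the tall open steel beaker, loose, outer diameter 62 mm, height 90 mm, wall 3 mm (inner diameter 56 mm), floor 5 mm thick; origin at the centre of its underside. It stands left or right of the clamp, the low basin on the other side.
- beaker_rim (a point): centre of the beaker's mouth, 90 mm above its underside.
- basin: low open steel basin, not to be used: diameter 110 mm, height 40 mm; origin under its centre.
- jar: screw-top jar, diameter 64 mm, height 85 mm; origin under its centre.
- bottle: amber bottle, diameter 60 mm, height 140 mm; origin under its centre.
- dishes: stack of three clear dishes (one piece), diameter 84 mm, height 39 mm; origin under its centre.
- weight: brass weight, diameter 36 mm, height 33 mm; origin under its centre.
- pipette: pipette lying on the bench, 240 mm long along its y axis, 30 mm wide, 26 mm high; origin on its underside, at the end of the blue grip that joins the white barrel.

How it is judged (in metres and radians):
On the way:
1. the lever has been swung in the direction that gives until the clamp is fully open, with the shaft still in its socket ((value of joint lever above 0.95 rad or value of joint lever below -0.95 rad) and horizontal distance between shaft_tip and socket below 0.012 m and height (world z) of shaft_tip below 0.02 m), for 0.2 s.
At the end, for the whole second after the job is handed in: The shaft stands in the beaker, working end down on its floor (within 15 mm of the beaker's underside, inside its wall), leaning less than 23 degrees, released; the beaker stands upright on the bench at rest; the clamp is still open (lever at least 0.95 rad from where it began) (horizontal distance between shaft_tip and beaker below 0.03 m and z of shaft_tip in the frame of beaker between 0 and 0.015 m and z of shaft_mid in the frame of beaker above 0.06 m and angle between shaft_mid's own z axis and vertical below 0.4 rad and angle between beaker's own z axis and vertical below 0.1 rad and height (world z) of beaker below 0.01 m and linear speed of beaker below 0.03 m/s and (value of joint lever above 0.95 rad or value of joint lever below -0.95 rad)); the robot touches nothing.
It fails at once if the lever is forced (pushed with more than 45 N) (contact force between lever and the fingers above 45 N).
It fails at once if the beaker is tipped by more than 30 degrees (angle between beaker's own z axis and vertical above 0.52 rad).
It fails at once if another thing on the bench is shifted by more than 30 mm (distance of any of basin, jar, bottle, dishes, weight, pipette from where it was at the start of the episode above 0.03 m).
It also fails if it takes over 64 s, if anything falls off the work surface, if the arm or the gripper's body presses on something with over 40 N, if the wrist force passes 120 N, or if a joint passes its speed limit or range.

## Robot

A 6-joint arm with a two-finger parallel gripper is mounted at the origin on the work surface. World frame = base frame: x ahead of the robot, y to its left, z up, the work surface at z = 0. Lengths are in m, angles in degrees, forces in N, time in s.
With the tool pointing down it reaches from about 0.375 to 0.9 m from the base axis. Payload 3.1 kg.
Tool frame: the origin (TCP) lies at the very end of the fingers, on their centre line; the grasp point (between the pads) lies 19 mm behind it; z points along the fingers, y is the line along which they close (so a half turn about z gives the same grasp; the last joint's range is limited). The gripper opens to 87 mm and grips with 3 to 60 N. Pads are 19 mm wide; open, the fingers measure 117 mm over their backs; the gripper's body (75 mm by 190 mm) begins 51 mm behind the grasp point.
Start: joints at [53.887, 30.224, 82.088, -0, 67.689, -10.227], TCP at [0.273, 0.562, 0.223] pointing down, gripper open.
Joint ranges: [-176.69, 176.69], [-43.24, 126.21], [12.49, 139.97], [-82, 262], [0, 151.66], [-163.58, 163.58]. Speed limits (degrees/s): [159.86, 159.86, 180, 180, 180, 180].

## Interface

Orientations are given as a 3x3 rotation matrix whose columns are the frame's x, y, z axes.
In Python, from rig import bot gives the robot as it stands.
- The arm moves only by the tool move_arm, never from a script. Its argument "increments" is a list of rows, each an object with "xyz": the shift along the tool's x, y, z in mm, a list of three; "roll": the turn about the tool's z in rad; "grip": the opening in per cent of the stroke, from 0 (shut) to 100 (fully open). A call has 1 to 5 rows; each row shifts and turns the commanded pose from where the row before left it, along the tool's axes as they then stand; what a row does not reach is not made up. A row lasts 1/12 s, in which the tool goes at most 41.7 mm and 7.16 degrees, less where a joint would pass 70% of its speed; a pose out of reach is approached as far as the arm can. A call is refused whole if a number of a shift passes 41.7 or a number of a turn 0.125, either way. A call with a gripper value outside its range is refused whole. The fingers move at their own pace and stop on an object; the grip force is fixed at half the most. Time passes only in rows, so rows that do not move let the fingers close. It gives the time, the measured TCP pose, the force, the opening and the grip force at its end, in the units of the state.
- bot.read_state(): the state, without advancing time (a new reading comes with each control period).
- bot.capture(name): name is "side" or "top"; returns (picture, depth): 400x640x3 uint8, red, green, blue; 400x640 float32, m along the optical axis (not along the pixel's ray), 0 where there is no reading.
- bot.camera_model(name): a dict with "intrinsics" (3x3 intrinsics, pixels), "rvec" (rotation vector, rad) and "tvec" (3), from world to camera coordinates, as OpenCV has them. Camera axes: x right, y down, z forward; pixel columns grow to the right and rows downward; lengths in m; the calibration is good to about 2 mm. A picture is of the moment at which its call begins. camera_model takes no time and is no camera call.
- bot.hand_in(): hands the job in; it is judged then, once.
Trained networks look in the newest picture that a camera, given by its name, has taken for a name from the list of things; names that differ only in an ending like _2 or _b are one class to them, and where a whole thing is asked for, a point or a joint stands for the part that bears it (a point fixed in the world has none). Each returns a list of dicts, best first, with "conf" (0 to 1); they miss things now and then, are a little off and sometimes report something else, mostly with a low value. They report only what shows in the picture. A call takes as long as a camera call.
- bot.spot_in(label, camera): "at" ([x, y, z] in m, in the coordinates of the camera as it stood for that picture, good to about 4 mm: the middle of the surface that is visible of it).
- bot.trace(label, camera): "mask" (400x640 bool, what is visible of it).
The state is a dict: "time_s": time; "joint_positions": joint angles; "qvel": joint speeds; "tau": joint torques, N m; "position": TCP position; "tcp_rot": TCP orientation; "force": force on the tool from outside, world axes, zero at the start; "moment": the same for the moment, N m; "opening": opening from 0.0 (shut) to 1.0 (fully open); "grasp_force": force on a finger pad.
Only numpy, scipy, OpenCV 4.12 (cv2) and the standard library are available. Lean on these libraries where they do the work, as an engineer would, in place of code of your own. Each camera call takes 0.05 s, during which the arm holds its last target. There are 200 camera calls.

## Working session

There is one attempt and no reset: what is moved stays moved. The work goes in short steps, Python scripts to look and compute and a tool call to move; the robot and the scene stay as the last step left them, time stands still between calls to the robot, and variables do not carry over. Pictures are saved under pics/ and viewed, at most 10 in all, crops included, and the job is handed in when it is done.

Besides the shell and the picture viewer there is one more tool, called by a JSON object that holds its "name" and its "arguments". move_arm: Moves the arm, as the interface text tells. Its arguments: {"type":"object","properties":{"increments":{"type":"array"}},"required":["increments"]}

```bash
mkdir -p pics; cat > h.py <<'E'
import numpy as np, cv2
from rig import bot
def cam(n):
    m=bot.camera_model(n); R=cv2.Rodrigues(np.array(m["rvec"],float))[0]
    return np.array(m["intrinsics"]),R,np.array(m["tvec"],float).ravel()
def c2w(n,p):
    K,R,t=cam(n); return (np.asarray(p)-t)@R
def cloud(n,d,mask):
    K,R,t=cam(n); v,u=np.nonzero(mask&(d>0)); z=d[v,u]
    return c2w(n,np.c_[(u-K[0,2])*z/K[0,0],(v-K[1,2])*z/K[1,1],z])
def pix(n,P):
    K,R,t=cam(n); q=K@(R@np.asarray(P)+t); return q[:2]/q[2]
E
python3 - <<'E'
from h import *
ims=[]
for n in("side","top"):
    im,d=bot.capture(n); cv2.imwrite(f"pics/{n}0.png",im[:,:,::-1]); np.save(n+"0.npy",d)
    print(n,c2w(n,[0,0,0]))
    for l in("lever_knob","keeper_tip","spindle","socket","shaft_mid","shaft_tip","beaker","beaker_rim","basin","jar","bottle","dishes","weight","pipette"):
        r=bot.spot_in(l,n)
        print(l,[(round(x["conf"],2),c2w(n,x["at"]).round(3).tolist()) for x in r[:2]])
print(bot.read_state())
E
```

```text
side [0.14196654 0.50829681 0.4960001 ]
lever_knob [(0.81, [0.531, -0.031, 0.072])]
keeper_tip [(0.96, [0.527, -0.033, 0.071])]
spindle [(0.61, [0.537, -0.013, 0.044])]
socket [(0.8, [0.529, -0.013, 0.044])]
shaft_mid [(0.68, [0.593, -0.007, 0.097])]
shaft_tip [(0.62, [0.591, -0.007, 0.093]), (0.26, [0.674, -0.256, 0.067])]
beaker [(0.64, [0.464, -0.28, 0.058]), (0.34, [0.402, 0.15, 0.021])]
beaker_rim [(0.95, [0.474, -0.284, 0.06])]
basin [(0.6, [0.555, 0.332, 0.016])]
jar [(0.91, [0.669, 0.31, 0.061]), (0.33, [0.675, -0.257, 0.065])]
bottle [(0.64, [0.674, -0.255, 0.071])]
dishes [(0.66, [0.531, -0.015, 0.045]), (0.61, [0.777, 0.027, 0.04])]
weight [(0.66, [0.403, 0.148, 0.02])]
pipette [(0.84, [0.364, -0.066, 0.02])]
top [ 0.4016979  -0.00685914  1.05524298]
lever_knob [(0.76, [0.54, -0.038, 0.075])]
keeper_tip [(0.66, [0.544, -0.041, 0.068]), (0.16, [0.594, -0.01, 0.078])]
spindle [(0.97, [0.544, -0.031, 0.047])]
socket [(0.86, [0.543, -0.029, 0.045])]
shaft_mid [(0.72, [0.593, -0.014, 0.077])]
shaft_tip [(0.67, [0.592, -0.008, 0.079]), (0.61, [0.477, -0.309, 0.043])]
beaker [(0.
[... 461 characters left out ...]
.22047638e-03,
        6.76886849e+01, -1.02278181e+01]), 'qvel': array([ 0.01987338,  0.01519833,  0.00913708, -0.05731142, -0.00607452,
       -0.04964184]), 'tau': array([-3.70745793e-04, -4.40017211e+01, -1.76973975e+01,  6.33605104e-02,
        5.07492421e-02, -1.59437451e-05]), 'position': array([0.2728253 , 0.56229953, 0.22254985]), 'tcp_rot': array([[-8.99659574e-01,  4.36592087e-01, -2.12394704e-05],
       [ 4.36592086e-01,  8.99659574e-01,  3.17192325e-05],
       [ 3.29566587e-05,  1.92635265e-05, -9.99999999e-01]]), 'force': array([-0.58036076,  0.28325019,  0.00586129]), 'moment': array([-0.02744218,  0.03291661,  0.01030595]), 'grasp_force': 0.0, 'opening': 0.9985364117682721}
```

View pics/side0.png

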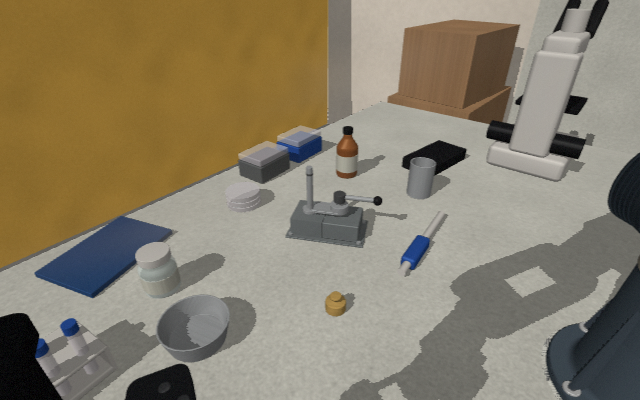

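View pics/top0.png

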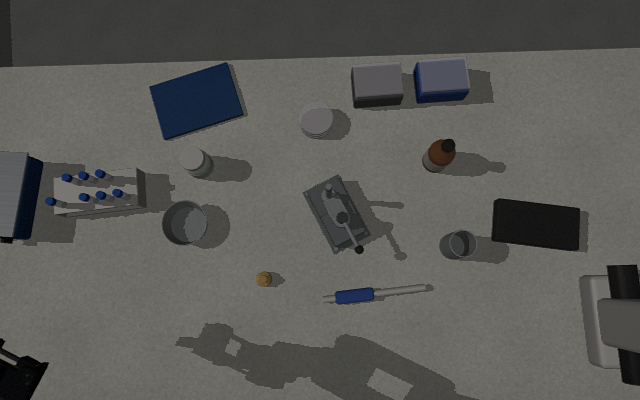

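Both views agree: clamp in the centre (top view: hub at 342,217, knob at 359,249, shaft top at 328,188), beaker at the robot's right (460,243), and basin at the left. The pipette lies between the robot and the clamp. Next I measure the clamp geometry and beaker from depth.

```bash
python3 - <<'E'
from h import *
top=np.load("top0.npy"); full=np.ones_like(top,bool)
K,R,t=cam("top")
def plane(uv,z):
    r=R.T@np.linalg.inv(K)@np.array([*uv,1.]); o=-R.T@t; return (o+r*(z-o[2])/r[2]).round(4)
print("hub",plane((342,217),.098),"knob",plane((359.5,249),.09),"shafttop",plane((328,188),.153))
for n in("top","side"):
    d=np.load(n+"0.npy"); P=cloud(n,d,full)
    C=P[(abs(P[:,0]-.55)<.12)&(abs(P[:,1]+.02)<.12)]
    for a,b in((.08,.105),(.055,.064),(.115,.165)):
        q=C[(C[:,2]>a)&(C[:,2]<b)]; print(n,a,len(q),q.mean(0).round(4),q.min(0).round(3),q.max(0).round(3))
    q=C[(C[:,2]>.082)&(C[:,2]<.105)]
    np.set_printoptions(suppress=True)
    if n=="top": print(q[::6].round(3).tolist())
    B=P[(abs(P[:,0]-.475)<.06)&(abs(P[:,1]+.31)<.07)&(P[:,2]>.08)&(P[:,2]<.1)]
    if len(B)>5: print("beaker",len(B),cv2.minEnclosingCircle(B[:,:2].astype(np.float32)),np.median(B[:,2]))
im=cv2.imread("pics/top0.png"); c=cv2.resize(im[165:285,280:500],None,fx=3.6,fy=3.6,interpolation=cv2.INTER_CUBIC); cv2.imwrite("pics/crop0.png",c)
E
```

```text
hub [ 0.5361 -0.0412  0.098 ] knob [ 0.4654 -0.0779  0.09  ] shafttop [ 0.5908 -0.0114  0.153 ]
top 0.08 307 [ 0.5099 -0.053   0.0954] [ 0.456 -0.085  0.082] [ 0.594 -0.005  0.105]
top 0.055 290 [ 0.5683 -0.0237  0.0598] [ 0.518 -0.052  0.055] [0.597 0.002 0.064]
top 0.115 57 [ 0.5927 -0.0116  0.1449] [ 0.588 -0.018  0.115] [ 0.601 -0.005  0.156]
[[0.594, -0.005, 0.105], [0.594, -0.018, 0.082], [0.589, -0.009, 0.087], [0.547, -0.041, 0.103], [0.545, -0.039, 0.096], [0.543, -0.032, 0.1], [0.543, -0.046, 0.096], [0.541, -0.037, 0.095], [0.541, -0.05, 0.095], [0.538, -0.039, 0.1], [0.538, -0.052, 0.097], [0.536, -0.039, 0.097], [0.536, -0.052, 0.097], [0.534, -0.039, 0.099], [0.534, -0.052, 0.095], [0.532, -0.039, 0.099], [0.532, -0.052, 0.097], [0.53, -0.041, 0.097], [0.528, -0.032, 0.096], [0.527, -0.045, 0.099], [0.525, -0.039, 0.096], [0.524, -0.037, 0.086], [0.524, -0.05, 0.09], [0.521, -0.052, 0.093], [0.517, -0.045, 0.092], [0.514, -0.049, 0.094], [0.512, -0.052, 0.095], [0.51, -0.056, 0.095], [0.507, -0.058, 0.097], [0.503, -0.052, 0.09], [0.501, -0.056, 0.093], [0.499, -0.058, 
[... 229 characters left out ...]
.079, 0.095], [0.471, -0.079, 0.099], [0.469, -0.076, 0.101], [0.467, -0.074, 0.101], [0.465, -0.07, 0.1], [0.465, -0.083, 0.097], [0.463, -0.076, 0.101], [0.461, -0.069, 0.099], [0.461, -0.083, 0.095], [0.459, -0.081, 0.094], [0.456, -0.081, 0.092]]
beaker 188 ((0.47358858585357666, -0.30394744873046875), 0.03130782023072243) 0.08839647679442363
side 0.08 416 [ 0.5211 -0.044   0.0928] [ 0.457 -0.083  0.08 ] [ 0.601 -0.004  0.105]
side 0.055 283 [ 0.5627 -0.0209  0.0596] [ 0.519 -0.047  0.055] [0.602 0.001 0.064]
side 0.115 118 [ 0.5936 -0.0087  0.136 ] [ 0.589 -0.018  0.115] [ 0.602 -0.004  0.154]
beaker 224 ((0.4746626615524292, -0.3039359152317047), 0.03256959468126297) 0.0864654957760603
```

View pics/crop0.png

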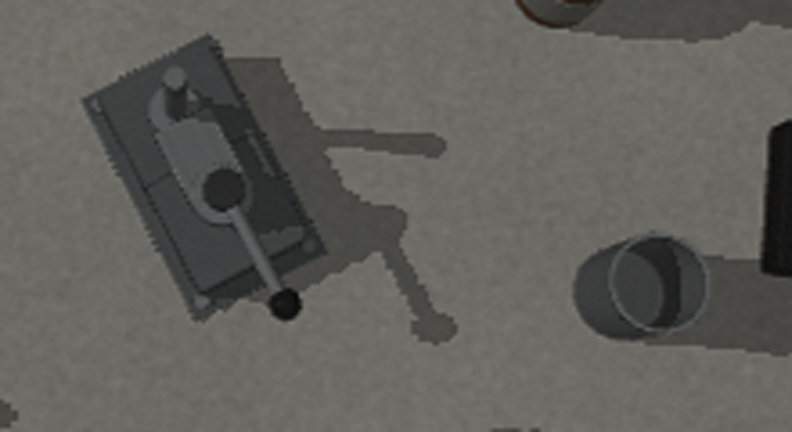

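Clamp geometry matches the given sizes (spindle–shaft 65 mm, spindle–knob 80 mm): spindle (0.5365,-0.0405), knob (0.465,-0.0775), shaft (0.594,-0.0105), beaker (0.474,-0.304). I'll go above the lever bar at 55 mm radius and straddle it.

{"name": "move_arm", "arguments": {"increments": [{"xyz": [-29, -29.5, 0], "roll": 0, "grip": 30}, {"xyz": [-29, -29.5, 0], "roll": 0, "grip": 30}, {"xyz": [-29, -29.5, 0], "roll": 0, "grip": 30}, {"xyz": [-29, -29.5, 0], "roll": 0, "grip": 30}, {"xyz": [-29, -29.5, 0], "roll": 0, "grip": 30}]}}

```text
time_s: 1.92
position: [0.339, 0.3647, 0.2227]
tcp_rot: [[-0.9, 0.436, 0.001], [0.436, 0.9, 0.0], [-0.0, 0.0, -1.0]]
force: [1.0, 0.2, -0.1]
opening: 0.708
grasp_force: 0.0
```

{"name": "move_arm", "arguments": {"increments": [{"xyz": [-29, -29.5, 0], "roll": 0, "grip": 30}, {"xyz": [-29, -29.5, 0], "roll": 0, "grip": 30}, {"xyz": [-29, -29.5, 0], "roll": 0, "grip": 30}, {"xyz": [-29, -29.5, 0], "roll": 0, "grip": 30}, {"xyz": [-29, -29.5, 0], "roll": 0, "grip": 30}]}}

```text
time_s: 2.33
position: [0.4053, 0.1685, 0.2229]
tcp_rot: [[-0.9, 0.436, 0.001], [0.436, 0.9, 0.0], [-0.001, 0.001, -1.0]]
force: [1.3, 0.1, -0.5]
opening: 0.348
grasp_force: 0.0
```

{"name": "move_arm", "arguments": {"increments": [{"xyz": [-29, -29.5, 0], "roll": 0, "grip": 30}, {"xyz": [-29, -29.5, 0], "roll": 0, "grip": 30}, {"xyz": [-29, -29.5, 0], "roll": 0, "grip": 30}, {"xyz": [-29, -29.5, 0], "roll": 0, "grip": 30}, {"xyz": [-29, -29.5, 0], "roll": 0, "grip": 30}]}}

```text
time_s: 2.75
position: [0.4714, -0.0279, 0.2229]
tcp_rot: [[-0.899, 0.437, 0.001], [0.437, 0.899, -0.0], [-0.001, 0.0, -1.0]]
force: [0.2, 1.1, 0.4]
opening: 0.3
grasp_force: 0.0
```

{"name": "move_arm", "arguments": {"increments": [{"xyz": [0, 0, 0], "roll": 0.123, "grip": 30}, {"xyz": [0, 0, 0], "roll": 0.123, "grip": 30}, {"xyz": [0, 0, 0], "roll": 0.123, "grip": 30}, {"xyz": [0, 0, 0], "roll": 0.123, "grip": 30}, {"xyz": [0, 0, 0], "roll": 0.123, "grip": 30}]}}

```text
time_s: 3.17
position: [0.4711, -0.0261, 0.2226]
tcp_rot: [[-0.477, 0.879, 0.0], [0.879, 0.477, -0.0], [-0.0, 0.0, -1.0]]
force: [-0.2, 0.1, 0.7]
opening: 0.302
grasp_force: 0.0
```

{"name": "move_arm", "arguments": {"increments": [{"xyz": [0, 0, 0], "roll": 0.123, "grip": 30}, {"xyz": [0, 0, 0], "roll": 0.123, "grip": 30}, {"xyz": [0, 0, 0], "roll": 0.123, "grip": 30}, {"xyz": [0, 0, 0], "roll": 0.123, "grip": 30}, {"xyz": [0, 0, 0], "roll": 0.123, "grip": 30}]}}

```text
time_s: 3.58
position: [0.4711, -0.0258, 0.2227]
tcp_rot: [[0.117, 0.993, 0.0], [0.993, -0.117, -0.0], [-0.0, 0.0, -1.0]]
force: [-0.4, 1.1, 0.4]
opening: 0.299
grasp_force: 0.0
```

{"name": "move_arm", "arguments": {"increments": [{"xyz": [0, 0, 0], "roll": 0.123, "grip": 30}, {"xyz": [0, 0, 0], "roll": 0.123, "grip": 30}, {"xyz": [0, 0, 0], "roll": 0.123, "grip": 30}, {"xyz": [0, 0, 0], "roll": 0.123, "grip": 30}, {"xyz": [0, 0, 0], "roll": 0.123, "grip": 30}]}}

```text
time_s: 4.0
position: [0.4711, -0.0258, 0.2227]
tcp_rot: [[0.668, 0.744, 0.0], [0.744, -0.668, -0.0], [0.0, 0.0, -1.0]]
force: [0.9, -0.6, 0.5]
opening: 0.301
grasp_force: 0.0
```

{"name": "move_arm", "arguments": {"increments": [{"xyz": [0, 0, 0], "roll": 0.123, "grip": 30}, {"xyz": [0, 0, 0], "roll": 0.123, "grip": 30}, {"xyz": [0, 0, 0], "roll": 0.119, "grip": 30}, {"xyz": [0, 0, 0], "roll": 0, "grip": 30}]}}

```text
time_s: 4.33
position: [0.4711, -0.0258, 0.2227]
tcp_rot: [[0.888, 0.46, 0.0], [0.46, -0.888, -0.0], [0.0, 0.0, -1.0]]
force: [-0.1, 0.4, 0.3]
opening: 0.306
grasp_force: 0.0
```

```bash
cat >> h.py <<'E'
def goto(target,yaw=None):
    "shift in tool axes (mm) and roll (rad) to target TCP (xyz), yaw=world angle of tool y, deg"
    s=bot.read_state(); Rt=s["tcp_rot"]; y=np.degrees(np.arctan2(Rt[1,1],Rt[0,1]))
    print("t",round(s["time_s"],2),"pos",s["position"].round(4),"yaw",y.round(2),"tilt",Rt[:,2].round(3),"F",s["force"].round(1),"open",round(s["opening"],3),"gf",round(s["grasp_force"],1),"j6",s["joint_positions"][5].round(1))
    if target is not None: print("shift mm",(1000*Rt.T@(np.asarray(target)-s["position"])).round(1))
    if yaw is not None: print("roll",round(-np.radians((yaw-y+180)%360-180),3))
E
python3 -c "
from h import *
a=np.radians(207.4);goto([.5365+.055*np.cos(a),-.0405+.055*np.sin(a),.079],-62.6)"
```

```text
t 4.33 pos [ 0.4711 -0.0258  0.2227] yaw -62.62 tilt [ 0. -0. -1.] F [-0.1  0.4  0.3] open 0.306 gf 0.0 j6 45.9
shift mm [ -3.8  43.1 143.8]
roll -0.0
```

{"name": "move_arm", "arguments": {"increments": [{"xyz": [-4, 22, 20], "roll": 0, "grip": 30}, {"xyz": [0, 21, 20], "roll": 0, "grip": 30}, {"xyz": [0, 0, 25], "roll": 0, "grip": 30}, {"xyz": [0, 0, 25], "roll": 0, "grip": 30}, {"xyz": [0, 0, 15], "roll": 0, "grip": 30}]}}

```text
time_s: 4.75
position: [0.4865, -0.0659, 0.1156]
tcp_rot: [[0.886, 0.464, -0.002], [0.464, -0.886, 0.001], [-0.002, -0.002, -1.0]]
force: [0.6, 0.1, 0.2]
opening: 0.296
grasp_force: 0.0
```

```bash
python3 - <<'E'
from h import *
a=np.radians(207.4);goto([.5365+.055*np.cos(a),-.0405+.055*np.sin(a),.079],-62.6)
for n in("side","top"):
    im,d=bot.capture(n); p=pix(n,[.49,-.06,.1]).astype(int)
    w=cv2.resize(im[max(0,p[1]-60):p[1]+60,max(0,p[0]-60):p[0]+60,::-1],(390,390)); globals()[n]=w
cv2.imwrite("pics/a1.png",np.hstack([side,top]))
E
```

```text
t 4.75 pos [ 0.4865 -0.0659  0.1156] yaw -62.36 tilt [-0.002  0.001 -1.   ] F [0.6 0.1 0.2] open 0.296 gf 0.0 j6 41.6
shift mm [ 1.1  0.5 36.6]
roll 0.004
```

View pics/a1.png

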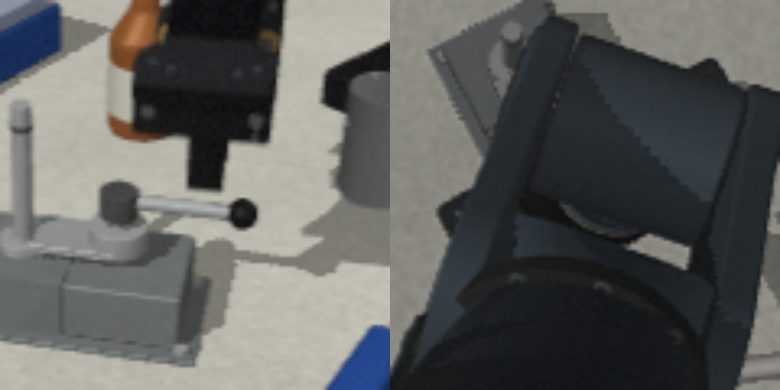

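The fingers are over the middle of the bar, between hub and knob. I'll descend and then push gently one way.

{"name": "move_arm", "arguments": {"increments": [{"xyz": [0, 0, 12], "roll": 0, "grip": 30}, {"xyz": [0, 0, 12], "roll": 0, "grip": 30}, {"xyz": [0, 0, 12], "roll": 0, "grip": 30}, {"xyz": [0, 0, 0], "roll": 0, "grip": 30}]}}

```text
time_s: 5.18
position: [0.487, -0.0656, 0.0811]
tcp_rot: [[0.886, 0.463, -0.001], [0.463, -0.886, 0.0], [-0.001, -0.001, -1.0]]
force: [-0.7, 0.6, 0.5]
opening: 0.304
grasp_force: 0.0
```

{"name": "move_arm", "arguments": {"increments": [{"xyz": [0, 3, 0], "roll": 0, "grip": 30}, {"xyz": [0, 2, 0], "roll": 0, "grip": 30}, {"xyz": [0, 2, 0], "roll": 0, "grip": 30}, {"xyz": [0, 0, 0], "roll": 0, "grip": 30}]}}

```text
time_s: 5.52
position: [0.4917, -0.0727, 0.0826]
tcp_rot: [[0.887, 0.462, 0.003], [0.462, -0.887, -0.001], [0.002, 0.002, -1.0]]
force: [0.2, 0.6, 0.1]
opening: 0.296
grasp_force: 0.0
```

{"name": "move_arm", "arguments": {"increments": [{"xyz": [0, 1, 0], "roll": 0, "grip": 30}, {"xyz": [0, 1, 0], "roll": 0, "grip": 30}, {"xyz": [0, 0, 0], "roll": 0, "grip": 30}]}}

```text
time_s: 5.77
position: [0.4914, -0.0737, 0.0818]
tcp_rot: [[0.887, 0.461, 0.0], [0.461, -0.887, 0.0], [0.0, -0.0, -1.0]]
force: [1.0, 0.2, 0.9]
opening: 0.299
grasp_force: 0.1
```

{"name": "move_arm", "arguments": {"increments": [{"xyz": [0, 1, 0], "roll": 0, "grip": 30}, {"xyz": [0, 1, 0], "roll": 0, "grip": 30}, {"xyz": [0, 0, 0], "roll": 0, "grip": 30}]}}

```text
time_s: 6.02
position: [0.4919, -0.0751, 0.0815]
tcp_rot: [[0.887, 0.462, -0.001], [0.462, -0.887, 0.001], [-0.001, -0.001, -1.0]]
force: [-0.7, 2.1, 1.6]
opening: 0.3
grasp_force: 1.2
```

{"name": "move_arm", "arguments": {"increments": [{"xyz": [0, 1, 0], "roll": 0, "grip": 30}, {"xyz": [0, 1, 0], "roll": 0, "grip": 30}, {"xyz": [0, 0, 0], "roll": 0, "grip": 30}]}}

```text
time_s: 6.27
position: [0.4927, -0.0771, 0.0814]
tcp_rot: [[0.887, 0.462, -0.001], [0.462, -0.887, 0.0], [-0.001, -0.001, -1.0]]
force: [-1.8, 2.7, 3.0]
opening: 0.298
grasp_force: 1.5
```

{"name": "move_arm", "arguments": {"increments": [{"xyz": [0, 1, 0], "roll": 0, "grip": 30}, {"xyz": [0, 0, 0], "roll": 0, "grip": 30}]}}

```text
time_s: 6.43
position: [0.4933, -0.0781, 0.0814]
tcp_rot: [[0.887, 0.462, -0.001], [0.462, -0.887, 0.0], [-0.001, -0.001, -1.0]]
force: [-1.8, 2.8, 1.7]
opening: 0.302
grasp_force: 1.6
```

```bash
python3 -c "
from h import *
goto(None)"
```

```text
t 6.43 pos [ 0.4933 -0.0781  0.0814] yaw -62.5 tilt [-0.001  0.    -1.   ] F [-1.8  2.8  1.7] open 0.302 gf 1.6 j6 40.7
```

{"name": "move_arm", "arguments": {"increments": [{"xyz": [0, 1, 0], "roll": 0, "grip": 30}, {"xyz": [0, 0, 0], "roll": 0, "grip": 30}]}}

```text
time_s: 6.6
position: [0.4938, -0.0791, 0.0814]
tcp_rot: [[0.887, 0.462, -0.001], [0.462, -0.887, 0.0], [-0.001, -0.001, -1.0]]
force: [-2.6, 1.4, 2.6]
opening: 0.303
grasp_force: 1.6
```

{"name": "move_arm", "arguments": {"increments": [{"xyz": [0, 1, 0], "roll": 0, "grip": 30}, {"xyz": [0, 0, 0], "roll": 0, "grip": 30}]}}

```text
time_s: 6.77
position: [0.4943, -0.08, 0.0815]
tcp_rot: [[0.887, 0.462, -0.001], [0.462, -0.887, 0.0], [-0.001, -0.0, -1.0]]
force: [-3.0, 1.3, 1.8]
opening: 0.297
grasp_force: 1.6
```

{"name": "move_arm", "arguments": {"increments": [{"xyz": [0, 1, 0], "roll": 0, "grip": 30}, {"xyz": [0, 0, 0], "roll": 0, "grip": 30}]}}

```text
time_s: 6.93
position: [0.4948, -0.081, 0.0814]
tcp_rot: [[0.887, 0.462, -0.001], [0.462, -0.887, 0.0], [-0.001, -0.0, -1.0]]
force: [-3.4, 1.0, 1.5]
opening: 0.302
grasp_force: 1.6
```

It moved about 8 mm past contact (≈0.15 rad) at a steady ~3 N, so counter-clockwise is free. I'll follow the arc about the spindle.

{"name": "move_arm", "arguments": {"increments": [{"xyz": [1, 2.8, 0], "roll": -0.05, "grip": 30}, {"xyz": [1, 2.8, 0], "roll": -0.05, "grip": 30}, {"xyz": [1, 2.8, 0], "roll": -0.05, "grip": 30}]}}

```text
time_s: 7.18
position: [0.5008, -0.0863, 0.0813]
tcp_rot: [[0.806, 0.591, -0.003], [0.591, -0.806, 0.001], [-0.002, -0.002, -1.0]]
force: [-5.8, 1.7, 3.4]
opening: 0.305
grasp_force: 2.3
```

{"name": "move_arm", "arguments": {"increments": [{"xyz": [1.9, 5.5, 0], "roll": -0.1, "grip": 30}, {"xyz": [1.9, 5.5, 0], "roll": -0.1, "grip": 30}, {"xyz": [1.9, 5.5, 0], "roll": -0.1, "grip": 30}, {"xyz": [1.9, 5.5, 0], "roll": -0.1, "grip": 30}]}}

```text
time_s: 7.52
position: [0.5219, -0.0974, 0.0813]
tcp_rot: [[0.51, 0.86, -0.002], [0.86, -0.51, -0.001], [-0.002, -0.002, -1.0]]
force: [-4.3, -0.4, 1.9]
opening: 0.302
grasp_force: 2.0
```

```bash
python3 -c "
from h import *
goto([.5365,-.0405,.081])"
```

```text
t 7.52 pos [ 0.5219 -0.0974  0.0813] yaw -30.67 tilt [-0.002 -0.001 -1.   ] F [-4.3 -0.4  1.9] open 0.302 gf 2.0 j6 8.2
shift mm [ 56.4 -16.5   0.3]
```

{"name": "move_arm", "arguments": {"increments": [{"xyz": [1.9, 5.5, 0], "roll": -0.1, "grip": 30}, {"xyz": [1.9, 5.5, 0], "roll": -0.1, "grip": 30}, {"xyz": [1.9, 5.5, 0], "roll": -0.1, "grip": 30}, {"xyz": [1.9, 5.5, 0], "roll": -0.1, "grip": 30}]}}

```text
time_s: 7.85
position: [0.5457, -0.0992, 0.0814]
tcp_rot: [[0.135, 0.991, -0.001], [0.991, -0.135, -0.001], [-0.002, -0.001, -1.0]]
force: [-3.1, -1.3, 0.2]
opening: 0.299
grasp_force: 1.9
```

{"name": "move_arm", "arguments": {"increments": [{"xyz": [1.9, 5.5, 0], "roll": -0.1, "grip": 30}, {"xyz": [0.9, 2.8, 0], "roll": -0.05, "grip": 30}, {"xyz": [0, 0, 0], "roll": 0, "grip": 30}, {"xyz": [0, 0, 0], "roll": 0, "grip": 30}]}}

```text
time_s: 8.18
position: [0.5552, -0.0972, 0.0815]
tcp_rot: [[-0.008, 1.0, 0.002], [1.0, 0.008, -0.002], [-0.002, 0.002, -1.0]]
force: [-1.4, -1.1, -0.9]
opening: 0.3
grasp_force: 0.8
```

```bash
python3 -c "
from h import *
goto([.5365,-.0405,.081])
im,d=bot.capture('side');cv2.imwrite('pics/a2.png',cv2.resize(im[120:280,220:440,::-1],None,fx=3,fy=3))
for l in('lever_knob','keeper_tip'):
  r=bot.spot_in(l,'side'); print(l,[(x['conf'],c2w('side',x['at']).round(3)) for x in r[:1]])
P=cloud('side',d,np.ones_like(d,bool))
"
```

```text
t 8.18 pos [ 0.5552 -0.0972  0.0815] yaw 0.45 tilt [ 0.002 -0.002 -1.   ] F [-1.4 -1.1 -0.9] open 0.3 gf 0.8 j6 -21.7
shift mm [ 56.8 -18.3   0.4]
lever_knob [(0.68, array([ 0.528, -0.028,  0.067]))]
keeper_tip [(0.69, array([ 0.525, -0.026,  0.063]))]
```

View pics/a2.png

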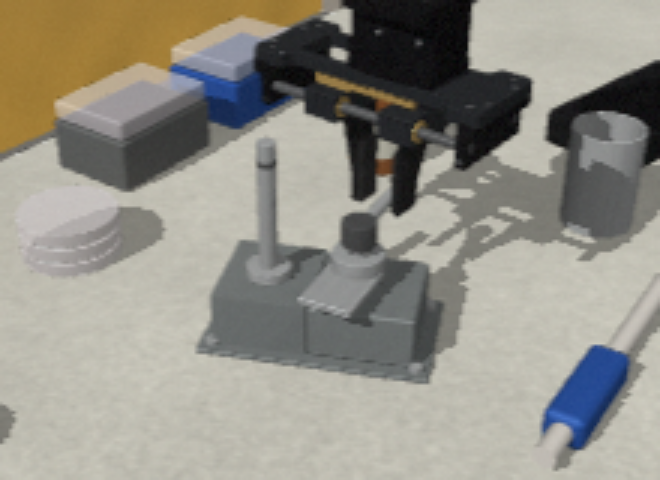

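Lever is swung to about 1.25 rad (keeper points well away from the collar), shaft still in the socket. I back off the bar, rise and go over the shaft.

{"name": "move_arm", "arguments": {"increments": [{"xyz": [0, -3, 0], "roll": 0, "grip": 30}, {"xyz": [0, -3, 0], "roll": 0, "grip": 30}, {"xyz": [0, 0, -25], "roll": 0, "grip": 30}, {"xyz": [0, 0, -35], "roll": 0, "grip": 30}, {"xyz": [0, 0, -40], "roll": 0, "grip": 60}]}}

```text
time_s: 8.75
position: [0.5468, -0.0956, 0.181]
tcp_rot: [[-0.008, 1.0, -0.004], [1.0, 0.008, 0.002], [0.002, -0.004, -1.0]]
force: [1.4, 0.2, -0.2]
opening: 0.324
grasp_force: 0.0
```

{"name": "move_arm", "arguments": {"increments": [{"xyz": [22, 11, 0], "roll": 0, "grip": 60}, {"xyz": [22, 11, 0], "roll": 0, "grip": 60}, {"xyz": [22, 11, 0], "roll": 0, "grip": 60}, {"xyz": [20, 11, 0], "roll": 0, "grip": 60}, {"xyz": [0, 0, 0], "roll": 0, "grip": 60}]}}

```text
time_s: 9.17
position: [0.5933, -0.0064, 0.1821]
tcp_rot: [[-0.012, 1.0, 0.003], [1.0, 0.012, 0.002], [0.002, 0.003, -1.0]]
force: [0.7, 0.3, -0.2]
opening: 0.585
grasp_force: 0.0
```

```bash
python3 - <<'E'
from h import *
goto([.594,-.0105,.106],0)
for n in ("side","top"):
    im,d=bot.capture(n)
    P=cloud(n,d,np.ones_like(d,bool))
    q=P[(abs(P[:,0]-.594)<.025)&(abs(P[:,1]+.0105)<.025)&(P[:,2]>.08)&(P[:,2]<.15)]
    if len(q): print(n,len(q),np.median(q,0).round(4),q.min(0).round(3),q.max(0).round(3))
    B=P[(abs(P[:,0]-.475)<.06)&(abs(P[:,1]+.31)<.07)&(P[:,2]>.082)&(P[:,2]<.1)]
    if len(B)>5: print("beaker",len(B),cv2.minEnclosingCircle(B[:,:2].astype(np.float32)))
    if n=="side":
        q=P[(P[:,2]>.083)&(P[:,2]<.105)&(np.hypot(P[:,0]-.5365,P[:,1]+.0405)<.095)&(np.hypot(P[:,0]-.594,P[:,1]+.0105)>.03)&(np.hypot(P[:,0]-.5365,P[:,1]+.0405)>.04)]
        print("bar",len(q),np.median(q,0).round(3))
E
```

```text
t 9.17 pos [ 0.5933 -0.0064  0.1821] yaw 0.67 tilt [ 0.003  0.002 -1.   ] F [ 0.7  0.3 -0.2] open 0.585 gf 0.0 j6 -12.2
shift mm [-4.2  0.4 76.1]
roll 0.012
side 193 [ 0.5928 -0.0058  0.1173] [ 0.589 -0.015  0.081] [ 0.602 -0.002  0.15 ]
beaker 190 ((0.4751761257648468, -0.3031042218208313), 0.03276561573147774)
bar 84 [ 0.549 -0.111  0.094]
beaker 161 ((0.47360333800315857, -0.3041771650314331), 0.031194258481264114)
```

{"name": "move_arm", "arguments": {"increments": [{"xyz": [-2, 0, 5], "roll": 0, "grip": 60}, {"xyz": [-2, 0, 20], "roll": 0, "grip": 60}, {"xyz": [0, 0, 20], "roll": 0, "grip": 60}, {"xyz": [0, 0, 20], "roll": 0, "grip": 60}, {"xyz": [0, 0, 11], "roll": 0, "grip": 60}]}}

```text
time_s: 9.68
position: [0.5897, -0.015, 0.1032]
tcp_rot: [[-0.007, 1.0, -0.004], [1.0, 0.007, 0.001], [0.001, -0.004, -1.0]]
force: [0.1, -0.1, -0.3]
opening: 0.599
grasp_force: 0.0
```

{"name": "move_arm", "arguments": {"increments": [{"xyz": [0, 0, 0], "roll": 0, "grip": 40}, {"xyz": [0, 0, 0], "roll": 0, "grip": 20}, {"xyz": [0, 0, 0], "roll": 0, "grip": 5}, {"xyz": [0, 0, 0], "roll": 0, "grip": 0}, {"xyz": [0, 0, 0], "roll": 0, "grip": 0}]}}

```text
time_s: 10.1
position: [0.5924, -0.0141, 0.1068]
tcp_rot: [[-0.009, 1.0, 0.002], [1.0, 0.009, -0.001], [-0.001, 0.002, -1.0]]
force: [-0.4, -0.0, -0.4]
opening: 0.308
grasp_force: 0.0
```

{"name": "move_arm", "arguments": {"increments": [{"xyz": [0, 0, 0], "roll": 0, "grip": 0}, {"xyz": [0, 0, 0], "roll": 0, "grip": 0}, {"xyz": [0, 0, 0], "roll": 0, "grip": 0}]}}

```text
time_s: 10.35
position: [0.5931, -0.0143, 0.1062]
tcp_rot: [[-0.009, 1.0, 0.004], [1.0, 0.009, -0.001], [-0.001, 0.004, -1.0]]
force: [2.1, -1.1, 1.2]
opening: 0.153
grasp_force: 30.0
```

{"name": "move_arm", "arguments": {"increments": [{"xyz": [0, 0, -6], "roll": 0, "grip": 0}, {"xyz": [0, 0, -10], "roll": 0, "grip": 0}, {"xyz": [0, 0, -14], "roll": 0, "grip": 0}, {"xyz": [0, 0, -14], "roll": 0, "grip": 0}]}}

```text
time_s: 10.68
position: [0.592, -0.014, 0.1505]
tcp_rot: [[-0.009, 1.0, 0.0], [1.0, 0.009, -0.0], [-0.0, 0.0, -1.0]]
force: [0.0, -0.1, -1.6]
opening: 0.15
grasp_force: 30.0
```

{"name": "move_arm", "arguments": {"increments": [{"xyz": [0, 0, -20], "roll": 0, "grip": 0}, {"xyz": [0, 0, -20], "roll": 0, "grip": 0}, {"xyz": [0, 0, -20], "roll": 0, "grip": 0}, {"xyz": [0, 0, -20], "roll": 0, "grip": 0}, {"xyz": [0, 0, -16], "roll": 0, "grip": 0}]}}

```text
time_s: 11.1
position: [0.5901, -0.0133, 0.2475]
tcp_rot: [[-0.009, 1.0, -0.002], [1.0, 0.009, 0.001], [0.001, -0.002, -1.0]]
force: [1.1, -0.1, -1.6]
opening: 0.152
grasp_force: 30.0
```

```bash
python3 - <<'E'
from h import *
goto([.4742,-.304,.24],0)
p=bot.read_state()["position"]
im,d=bot.capture("side"); q=pix("side",[p[0],p[1],p[2]-.06]).astype(int)
cv2.imwrite("pics/a3.png",cv2.resize(im[max(0,q[1]-80):q[1]+80,q[0]-80:q[0]+80,::-1],(480,480)))
P=cloud("side",d,np.ones_like(d,bool))
h=np.hypot(P[:,0]-p[0],P[:,1]-p[1])<.03
for z in np.arange(p[2]-.12,p[2],.015):
    c=P[h&(abs(P[:,2]-z)<.0075)]
    if len(c): print(round(z-p[2],3),len(c),c.mean(0).round(4))
print("lowest",np.percentile(P[h&(P[:,2]>.09)][:,2],1))
E
```

```text
t 11.1 pos [ 0.5901 -0.0133  0.2475] yaw 0.53 tilt [-0.002  0.001 -1.   ] F [ 1.1 -0.1 -1.6] open 0.152 gf 30.0 j6 -12.7
shift mm [-289.7 -118.5    7.5]
roll 0.009
-0.105 8 [ 0.5871 -0.0061  0.1491]
-0.09 47 [ 0.5877 -0.0063  0.1576]
-0.075 45 [ 0.5878 -0.0068  0.1722]
-0.06 117 [ 0.5859 -0.0038  0.1917]
-0.045 56 [ 0.5883 -0.0056  0.202 ]
-0.03 48 [ 0.5881 -0.0056  0.2174]
-0.015 54 [ 0.588  -0.0055  0.2324]
lowest 0.15386815963545136
```

View pics/a3.png

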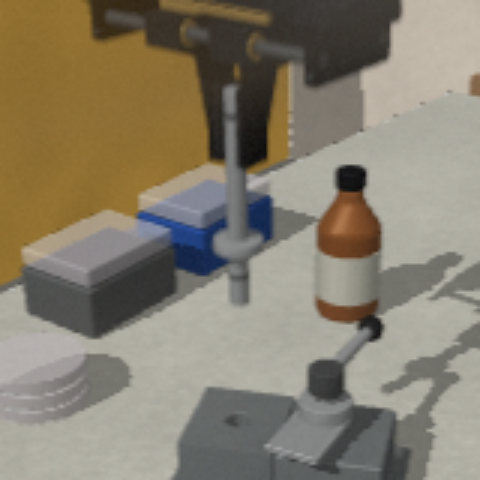

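Shaft is held upright and clear of the socket, lever open. Carrying it over the beaker.

{"name": "move_arm", "arguments": {"increments": [{"xyz": [-15, -6, 0], "roll": 0, "grip": 0}, {"xyz": [-25, -10, 0], "roll": 0, "grip": 0}, {"xyz": [-25, -10, 0], "roll": 0, "grip": 0}, {"xyz": [-25, -10, 0], "roll": 0, "grip": 0}, {"xyz": [-25, -10, 0], "roll": 0, "grip": 0}]}}

```text
time_s: 11.57
position: [0.5444, -0.1292, 0.2451]
tcp_rot: [[-0.01, 1.0, -0.004], [1.0, 0.01, 0.002], [0.002, -0.004, -1.0]]
force: [0.6, -0.8, -1.5]
opening: 0.157
grasp_force: 30.0
```

{"name": "move_arm", "arguments": {"increments": [{"xyz": [-25, -10, 0], "roll": 0, "grip": 0}, {"xyz": [-25, -10, 0], "roll": 0, "grip": 0}, {"xyz": [-25, -10, 0], "roll": 0, "grip": 0}, {"xyz": [-25, -10, 0], "roll": 0, "grip": 0}, {"xyz": [-25, -10, 0], "roll": 0, "grip": 0}]}}

```text
time_s: 11.98
position: [0.4958, -0.2545, 0.2451]
tcp_rot: [[-0.009, 1.0, -0.003], [1.0, 0.009, 0.003], [0.003, -0.003, -1.0]]
force: [-0.7, 0.6, -2.5]
opening: 0.155
grasp_force: 30.0
```

{"name": "move_arm", "arguments": {"increments": [{"xyz": [-25, -10, 0], "roll": 0, "grip": 0}, {"xyz": [-20, -8, 0], "roll": 0, "grip": 0}, {"xyz": [-8, -5, 0], "roll": 0, "grip": 0}, {"xyz": [0, 0, 0], "roll": 0, "grip": 0}, {"xyz": [0, 0, 0], "roll": 0, "grip": 0}]}}

```text
time_s: 12.4
position: [0.4746, -0.3067, 0.2451]
tcp_rot: [[-0.008, 1.0, -0.001], [1.0, 0.008, 0.003], [0.003, -0.001, -1.0]]
force: [1.1, 0.9, -1.4]
opening: 0.152
grasp_force: 30.0
```

```bash
cat > chk.py <<'E'
from h import *
goto([.4735,-.3078,.112],0)
p=bot.read_state()["position"]
im,d=bot.capture("side"); q=pix("side",[p[0],p[1],.12]).astype(int)
import sys
cv2.imwrite(sys.argv[1],cv2.resize(im[max(0,q[1]-80):q[1]+80,q[0]-80:q[0]+80,::-1],(480,480)))
P=cloud("side",d,np.ones_like(d,bool))
h=np.hypot(P[:,0]-p[0],P[:,1]-p[1])<.022
for z in np.arange(p[2]-.1,p[2]+.05,.015):
    c=P[h&(abs(P[:,2]-z)<.0075)&(P[:,2]>.095)]
    if len(c): print(round(z-p[2],3),len(c),c.mean(0).round(4))
B=P[(abs(P[:,0]-.475)<.06)&(abs(P[:,1]+.304)<.07)&(P[:,2]>.082)&(P[:,2]<.1)]
if len(B)>5: print("beaker",len(B),cv2.minEnclosingCircle(B[:,:2].astype(np.float32)))
E
python3 chk.py pics/a4.png
```

```text
t 12.4 pos [ 0.4746 -0.3067  0.2451] yaw 0.46 tilt [-0.001  0.003 -1.   ] F [ 1.1  0.9 -1.4] open 0.152 gf 30.0 j6 -44.7
shift mm [ -1.4  -0.9 133.1]
roll 0.008
-0.1 18 [ 0.4742 -0.2987  0.1486]
-0.085 37 [ 0.4742 -0.2987  0.1601]
-0.07 32 [ 0.4745 -0.2984  0.1742]
-0.055 94 [ 0.4726 -0.296   0.1909]
-0.04 40 [ 0.4741 -0.2984  0.205 ]
-0.025 40 [ 0.4743 -0.2981  0.2201]
-0.01 42 [ 0.4745 -0.2982  0.2351]
0.005 98 [ 0.4736 -0.2979  0.2513]
0.02 117 [ 0.4738 -0.2977  0.2654]
0.035 120 [ 0.4723 -0.2975  0.2802]
0.05 120 [ 0.473  -0.2994  0.2941]
beaker 189 ((0.47533679008483887, -0.3040267527103424), 0.032388947904109955)
```

View pics/a4.png

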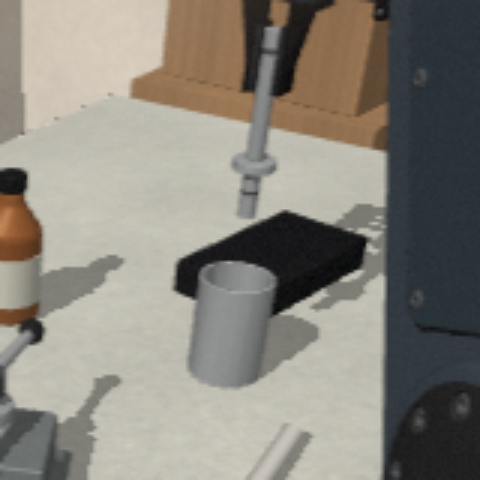

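The shaft hangs centred over the beaker (within ~2 mm). Lowering.

{"name": "move_arm", "arguments": {"increments": [{"xyz": [0, -1, 20], "roll": 0, "grip": 0}, {"xyz": [0, 0, 20], "roll": 0, "grip": 0}, {"xyz": [0, 0, 20], "roll": 0, "grip": 0}, {"xyz": [0, 0, 20], "roll": 0, "grip": 0}, {"xyz": [0, 0, 20], "roll": 0, "grip": 0}]}}

```text
time_s: 12.87
position: [0.4748, -0.3058, 0.1449]
tcp_rot: [[-0.011, 1.0, -0.0], [1.0, 0.011, 0.001], [0.001, -0.0, -1.0]]
force: [0.1, -0.7, -1.8]
opening: 0.155
grasp_force: 30.0
```

{"name": "move_arm", "arguments": {"increments": [{"xyz": [0, 0, 12], "roll": 0, "grip": 0}, {"xyz": [0, 0, 10], "roll": 0, "grip": 0}, {"xyz": [0, 0, 6], "roll": 0, "grip": 0}, {"xyz": [0, 0, 3], "roll": 0, "grip": 0}, {"xyz": [0, 0, 0], "roll": 0, "grip": 0}]}}

```text
time_s: 13.28
position: [0.4745, -0.3073, 0.1144]
tcp_rot: [[-0.01, 1.0, -0.0], [1.0, 0.01, 0.0], [0.0, -0.0, -1.0]]
force: [-0.3, 0.3, -2.0]
opening: 0.15
grasp_force: 30.0
```

{"name": "move_arm", "arguments": {"increments": [{"xyz": [0, 0, 2], "roll": 0, "grip": 0}, {"xyz": [0, 0, 2], "roll": 0, "grip": 0}, {"xyz": [0, 0, 0], "roll": 0, "grip": 0}, {"xyz": [0, 0, 0], "roll": 0, "grip": 0}]}}

```text
time_s: 13.62
position: [0.4743, -0.3081, 0.1109]
tcp_rot: [[-0.009, 1.0, 0.0], [1.0, 0.009, -0.0], [-0.0, 0.0, -1.0]]
force: [-0.2, -0.4, -2.6]
opening: 0.153
grasp_force: 30.0
```

{"name": "move_arm", "arguments": {"increments": [{"xyz": [0, 0, 1.5], "roll": 0, "grip": 0}, {"xyz": [0, 0, 0], "roll": 0, "grip": 0}, {"xyz": [0, 0, 0], "roll": 0, "grip": 0}]}}

```text
time_s: 13.87
position: [0.4742, -0.308, 0.1091]
tcp_rot: [[-0.009, 1.0, -0.0], [1.0, 0.009, -0.0], [-0.0, -0.0, -1.0]]
force: [0.7, -0.5, -1.5]
opening: 0.154
grasp_force: 30.0
```

Expected contact at TCP z ≈ 0.106.

{"name": "move_arm", "arguments": {"increments": [{"xyz": [0, 0, 1.5], "roll": 0, "grip": 0}, {"xyz": [0, 0, 0], "roll": 0, "grip": 0}, {"xyz": [0, 0, 0], "roll": 0, "grip": 0}]}}

```text
time_s: 14.12
position: [0.4742, -0.3079, 0.1074]
tcp_rot: [[-0.009, 1.0, -0.0], [1.0, 0.009, 0.0], [0.0, -0.0, -1.0]]
force: [-1.1, 0.6, -2.0]
opening: 0.151
grasp_force: 30.0
```

{"name": "move_arm", "arguments": {"increments": [{"xyz": [0, 0, 1], "roll": 0, "grip": 0}, {"xyz": [0, 0, 0], "roll": 0, "grip": 0}, {"xyz": [0, 0, 0], "roll": 0, "grip": 0}]}}

```text
time_s: 14.37
position: [0.4742, -0.3079, 0.1065]
tcp_rot: [[-0.009, 1.0, -0.0], [1.0, 0.009, 0.0], [0.0, -0.0, -1.0]]
force: [0.4, 1.3, -1.7]
opening: 0.154
grasp_force: 30.0
```

{"name": "move_arm", "arguments": {"increments": [{"xyz": [0, 0, 0.7], "roll": 0, "grip": 0}, {"xyz": [0, 0, 0], "roll": 0, "grip": 0}, {"xyz": [0, 0, 0], "roll": 0, "grip": 0}]}}

```text
time_s: 14.62
position: [0.4744, -0.308, 0.1061]
tcp_rot: [[-0.009, 1.0, 0.0], [1.0, 0.009, -0.0], [-0.0, 0.0, -1.0]]
force: [0.4, -0.5, 1.0]
opening: 0.154
grasp_force: 30.0
```

Floor contact felt (weight taken off). Opening in small steps, then straight up.

{"name": "move_arm", "arguments": {"increments": [{"xyz": [0, 0, 0.3], "roll": 0, "grip": 0}, {"xyz": [0, 0, 0], "roll": 0, "grip": 17}, {"xyz": [0, 0, 0], "roll": 0, "grip": 19}, {"xyz": [0, 0, 0], "roll": 0, "grip": 22}, {"xyz": [0, 0, 0], "roll": 0, "grip": 26}]}}

```text
time_s: 15.03
position: [0.4743, -0.308, 0.1055]
tcp_rot: [[-0.009, 1.0, 0.0], [1.0, 0.009, -0.0], [-0.0, 0.0, -1.0]]
force: [1.0, 0.6, -0.8]
opening: 0.23
grasp_force: 0.0
```

{"name": "move_arm", "arguments": {"increments": [{"xyz": [0, 0, 0], "roll": 0, "grip": 35}, {"xyz": [0, 0, 0], "roll": 0, "grip": 45}, {"xyz": [0, 0, 0], "roll": 0, "grip": 60}, {"xyz": [0, 0, 0], "roll": 0, "grip": 60}, {"xyz": [0, 0, 0], "roll": 0, "grip": 60}]}}

```text
time_s: 15.45
position: [0.4742, -0.308, 0.1055]
tcp_rot: [[-0.009, 1.0, -0.0], [1.0, 0.009, 0.0], [0.0, -0.0, -1.0]]
force: [0.4, -0.3, 0.4]
opening: 0.546
grasp_force: 0.0
```

```bash
python3 chk.py pics/a5.png
```

```text
t 15.45 pos [ 0.4742 -0.308   0.1055] yaw 0.51 tilt [-0.  0. -1.] F [ 0.4 -0.3  0.4] open 0.546 gf 0.0 j6 -44.8
shift mm [ 0.2 -0.7 -6.5]
roll 0.009
-0.01 17 [ 0.4741 -0.3009  0.0984]
0.005 34 [ 0.4742 -0.3003  0.1104]
0.02 36 [ 0.4744 -0.3009  0.1258]
0.035 35 [ 0.474  -0.3004  0.1411]
0.05 21 [ 0.4755 -0.3019  0.1522]
beaker 205 ((0.47534385323524475, -0.30389538407325745), 0.03268757835030556)
```

View pics/a5.png

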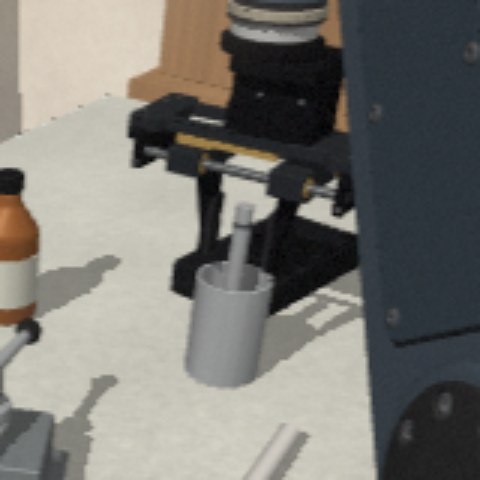

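The shaft stands upright by itself in the beaker. I'll rise straight up and check once more.

{"name": "move_arm", "arguments": {"increments": [{"xyz": [0, 0, -10], "roll": 0, "grip": 60}, {"xyz": [0, 0, -20], "roll": 0, "grip": 60}, {"xyz": [0, 0, -30], "roll": 0, "grip": 60}, {"xyz": [0, 0, -30], "roll": 0, "grip": 60}, {"xyz": [0, 0, -30], "roll": 0, "grip": 60}]}}

```text
time_s: 15.92
position: [0.474, -0.3077, 0.2274]
tcp_rot: [[-0.009, 1.0, -0.0], [1.0, 0.009, 0.0], [0.0, -0.0, -1.0]]
force: [0.6, -1.1, 0.5]
opening: 0.598
grasp_force: 0.0
```

{"name": "move_arm", "arguments": {"increments": [{"xyz": [0, 0, 0], "roll": 0, "grip": 60}, {"xyz": [0, 0, 0], "roll": 0, "grip": 60}, {"xyz": [0, 0, 0], "roll": 0, "grip": 60}, {"xyz": [0, 0, 0], "roll": 0, "grip": 60}]}}

```text
time_s: 16.25
position: [0.4734, -0.3071, 0.2244]
tcp_rot: [[-0.009, 1.0, -0.002], [1.0, 0.009, 0.002], [0.002, -0.002, -1.0]]
force: [0.5, -1.0, 0.3]
opening: 0.598
grasp_force: 0.0
```

```bash
python3 - <<'E'
from h import *
goto(None)
im,d=bot.capture("side"); cv2.imwrite("pics/a6.png",im[:,:,::-1])
P=cloud("side",d,np.ones_like(d,bool))
for z in np.arange(.1,.155,.012):
    c=P[(np.hypot(P[:,0]-.474,P[:,1]+.302)<.022)&(abs(P[:,2]-z)<.006)&(P[:,2]>.095)]; print(round(z,3),len(c),c.mean(0).round(4) if len(c) else "")
E
```

```text
t 16.25 pos [ 0.4734 -0.3071  0.2244] yaw 0.51 tilt [-0.002  0.002 -1.   ] F [ 0.5 -1.   0.3] open 0.598 gf 0.0 j6 -44.8
0.1 25 [ 0.474  -0.3003  0.1005]
0.112 26 [ 0.474  -0.3003  0.1124]
0.124 27 [ 0.474  -0.3008  0.124 ]
0.136 28 [ 0.4741 -0.3001  0.1359]
0.148 35 [ 0.475  -0.301   0.1487]
```

View pics/a6.png

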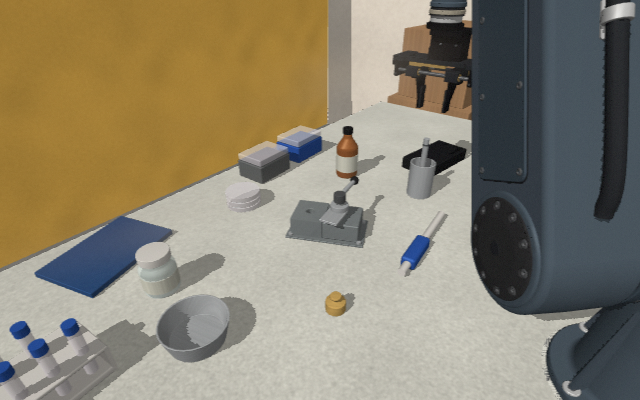

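The shaft stands upright in the beaker (425,165), the lever is open (350,190), everything else is unmoved, and the gripper is clear.

```bash
python3 -c "
from rig import bot
print(bot.hand_in())"
```

```text
the job is handed in; nothing more can be done
None
```

I opened the clamp by swinging the lever counter-clockwise to about 1.27 rad, stood the shaft upright in the beaker, working end down, and handed the job in at about 16 s; no verdict came back.

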